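# Bin the last red-capped tube and empty the tilt bin

## Task

Put the red-capped specimen tube that stands on the bench into the tilt bin with the other waste tubes, leaving the blue-capped tube and the amber bottle alone. Then push the bin's red-gripped bar over past its balance point, right to the stop, so that all three tubes drop into the white tray, and ease the empty bin back upright onto its rest: do not let it fall back.

Things in the scene. Friction and masses are not known exactly. Their poses are not given: they have to be found in the camera images.
- stand: Fixed stand of the tilt bin: dark base plate 135 x 196 mm with two blue side plates (outer faces 182 mm apart, bearing bosses 196 mm), up to 131 mm high. Origin on the bench directly under the hinge axis, midway between the side plates. Its x axis is the way the bin tips, its y axis is parallel to the hinge axis, z up.
- stand_pivot (a point): Point on the fixed hinge axis, midway between the side plates, 115 mm above the bench. The hinge axis runs along the stand's y axis.
- skip (a joint): Tilt of the bin in rad: 0 = upright on its rest, positive = tipped towards the stand's +x, over the tray; stop at 1.75. 0.6 kg, hardly any hinge friction, light damping. Gravity holds it at both ends; the balance point is near 0.7 rad, and unless held the bin falls either way from it, to 0 or to the stop. Moving it takes 1 to 3 N at the grip.
- bin_grip (a point): Middle of the bin's red hand grip, a round horizontal bar of 16 mm diameter and 110 mm length, parallel to the hinge axis, on two thin arms. It moves with the bin; seen from the hinge axis in the upright bin it is 95 mm back (stand -x) and 120 mm up (235 mm above the bench). It stands 45 mm above and 20 mm behind the rear wall's rim, free on both sides.
- bin_floor (a point): Middle of the inside floor of the aluminium bin, 125 mm above the bench when upright. Axes as the stand's when upright, turning with the bin. Floor 85 (x) by 140 (y) mm; rear wall 65 mm and side walls 58 to 65 mm high; the front wall slopes out at 45 degrees to a lip 45 mm above the floor. Walls 3 mm. The rim is 190 mm above the bench at the rear, 170 mm at the lip.
- bin_free (a point): Point on the inside floor in the middle of the bin's free (-y) part; a tube has room here, with the bin's other red tube on its +y side and the conical tube behind it. Moves with the bin.
- red_tube: The red-capped specimen tube to be binned, standing upright on the bench: 66 mm tall, body 24 mm and cap 29 mm in diameter (cap from 50 mm up), 22 g. Origin at the centre of its underside, z along the tube to the cap.
- binned_tube: Another red-capped specimen tube of the same size, lying in the bin along the hinge axis. Origin at the centre of its underside, z along the tube to the cap.
- conical: White conical tube with blue cap, 119 mm long, 18 mm in diameter, lying in the bin along its rear wall. Origin on its underside near the middle, y along it.
- tray: White open tray, 150 (x) by 170 (y) mm and 40 mm high, walls 4 mm, loose, 0.6 kg, in front of the stand under the lip of the tipped bin, its axes as the stand's to within about 2 degrees. Origin at the centre of its underside.
- blue_tube: Blue-capped specimen tube of the same size, standing on the bench; to be left alone. Origin at the centre of its underside.
- amber: Amber glass bottle with white cap, 48 mm in diameter, 108 mm tall, standing on the bench; to be left alone. Origin at the centre of its underside.
Things that resemble listed ones, but are neither listed nor needed, are in the scene too. Of the things like the red_tube, leave any that is brown, turquoise or yellow; of the rest the larger one is meant.

How it is judged (in metres and radians):
On the way, in this order (a step that is already met when the one before it is completed fails the run):
1. the red-capped tube is in the upright bin, released (x of red_tube in the frame of bin_floor between -0.055 and 0.09 m and y of red_tube in the frame of bin_floor between -0.075 and 0.075 m and z of red_tube in the frame of bin_floor between -0.005 and 0.065 m and value of joint skip below 0.08 rad and contact force between the fingers and red_tube below 0.1 N), for 0.2 s.
2. the bin is tipped over to its stop (over 1.6 rad) and all three tubes are in the tray (value of joint skip above 1.6 rad and x of red_tube in the frame of tray between -0.08 and 0.08 m and y of red_tube in the frame of tray between -0.09 and 0.09 m and z of red_tube in the frame of tray between -0.005 and 0.095 m and x of binned_tube in the frame of tray between -0.08 and 0.08 m and y of binned_tube in the frame of tray between -0.09 and 0.09 m and z of binned_tube in the frame of tray between -0.005 and 0.095 m and x of conical in the frame of tray between -0.08 and 0.08 m and y of conical in the frame of tray between -0.09 and 0.09 m and z of conical in the frame of tray between -0.005 and 0.095 m), for 0.2 s.
At the end, for the whole second after the job is handed in: The bin is upright on its rest (within 0.06 rad), and the red-capped tube from the bench, the other red-capped tube and the conical tube lie in the tray at rest: each one's origin within the tray's outline and less than 95 mm above its underside (value of joint skip below 0.06 rad and x of red_tube in the frame of tray between -0.08 and 0.08 m and y of red_tube in the frame of tray between -0.09 and 0.09 m and z of red_tube in the frame of tray between -0.005 and 0.095 m and x of binned_tube in the frame of tray between -0.08 and 0.08 m and y of binned_tube in the frame of tray between -0.09 and 0.09 m and z of binned_tube in the frame of tray between -0.005 and 0.095 m and x of conical in the frame of tray between -0.08 and 0.08 m and y of conical in the frame of tray between -0.09 and 0.09 m and z of conical in the frame of tray between -0.005 and 0.095 m and linear speed of each of red_tube, binned_tube, conical below 0.03 m/s); the robot touches nothing.
It fails at once if the bin falls back towards upright instead of being eased (faster than 2 rad/s back, between 0.12 and 0.9 rad) (velocity of joint skip below -2 rad/s and value of joint skip between 0.12 and 0.9 rad).
It fails at once if the blue-capped tube is disturbed (moved 30 mm) (distance of blue_tube from where it was at the start of the episode above 0.03 m).
It fails at once if the amber bottle is disturbed (moved 30 mm) (distance of amber from where it was at the start of the episode above 0.03 m).
It also fails if it takes over 67 s, if anything falls off the work surface, if the arm or the gripper's body presses on something with over 40 N, if the wrist force passes 120 N, or if a joint passes its speed limit or range.

## Robot

A 6-joint arm with a two-finger parallel gripper is mounted at the origin on a cart in front of the work surface, level with it; the furniture and walls round the work are solid. World frame = base frame: x ahead of the robot, y to its left, z up, the work surface at z = 0. Lengths are in mm, angles in degrees, forces in N, time in s.
With the tool pointing down it reaches from about 350 to 850 mm from the base axis. Payload 8.1 kg.
Tool frame: the origin (TCP) lies at the very end of the fingers, on their centre line; the grasp point (between the pads) lies 19 mm behind it (r.grasp_offset is the distance from the TCP to the grasp point, in mm); z points along the fingers, y is the line along which they close (so a half turn about z gives the same grasp; the last joint's range is limited). The gripper opens to 85 mm and grips with 20 to 120 N. Pads are 22 mm wide; open, the fingers measure 114 mm over their backs; the gripper's body (76 mm by 85 mm) begins 54 mm behind the grasp point. The pads swing forward as they close: fully open they stand 13 mm farther back than shut.
Start: joints at [-76.685, 7.471, 85.268, -0, 87.261, -4.893], TCP at [187.507, -569.953, 231.292] pointing down, gripper open.
Joint ranges: [-169.43, 169.43], [-51.17, 129.36], [1.28, 143.12], [-76.62, 256.62], [0, 156.53], [-152.29, 152.29]. Speed limits (degrees/s): [136.94, 136.94, 159.86, 180, 180, 180].

## Interface

Orientations are given as [roll, pitch, yaw] about the fixed x, y, z axes, in that order (R = Rz(yaw) Ry(pitch) Rx(roll)).
In Python, from bench import r gives the robot as it stands.
- The arm moves only by the tool carry_out, never from a script. Its argument "commands" is a list of rows, each an object with "jaw": the finger opening in m, from 0 to 0.0854; "translation": the shift along the tool's x, y, z in m, a list of three; "spin": the turn about the tool's z in rad. A call has exactly 8 rows; each row shifts and turns the commanded pose from where the row before left it, along the tool's axes as they then stand; what a row does not reach is not made up. A row lasts 1/12 s, in which the tool goes at most 41.7 mm and 7.16 degrees, less where a joint would pass 70% of its speed; a pose out of reach is approached as far as the arm can. A call is refused whole if a number of a shift passes 0.0417 or a number of a turn 0.125, either way. A call with a gripper value outside its range is refused whole. The fingers move at their own pace and stop on an object; "squeeze" is the grip in N (left out, the last holds). Time passes only in rows, so rows that do not move let the fingers close, or fill a call up. It gives the time, the measured TCP pose, the force, the opening and the grip force at its end, in the units of the state.
- r.sense(): the state, without advancing time (a new reading comes with each control period).
- r.snapshot(name): name is "scene" or "top"; returns a dict with "pixels" (480x640x3 uint8, blue, green, red), "K" (3x3 intrinsics, pixels), "extrinsics" (4x4, takes a point from camera to world coordinates). Camera axes: x right, y down, z forward; pixel columns grow to the right and rows downward; lengths in mm; the calibration is good to about 2 mm. A picture is of the moment at which its call begins. There is no depth.
- r.hand_in(): hands the job in; it is judged then, once.
Trained networks look in a picture, given as the dict that the camera call returned (one of the last four; its "shot" number tells which), for a name from the list of things; names that differ only in an ending like _2 or _b are one class to them, and where a whole thing is asked for, a point or a joint stands for the part that bears it (a point fixed in the world has none). Each returns a list of dicts, best first, with "score" (0 to 1); they miss things now and then, are a little off and sometimes report something else, mostly with a low value. They report only what shows in the picture. A call takes as long as a camera call. They do not tell look-alikes from the thing itself.
- r.spot_in(picture, target): "xy" ([column, row] in pixels, amid what is visible of it).
- r.regions_of(picture, target): "pixels" (480x640 bool, what is visible of it) and "xy" ([column, row] in pixels, amid what is visible of it).
- r.landmark_of(picture, target): "xy" ([column, row] in pixels: a listed point, or the origin of a listed thing).
The state is a dict: "time": time; "joint_pos": joint angles; "qd": joint speeds; "joint_efforts": joint torques, N m; "tool_pos": TCP position; "tcp_rot": TCP orientation; "ft_force": force on the tool from outside, world axes, zero at the start; "wrist_torque": the same for the moment, N m; "finger_gap": finger opening in mm; "grip_force": force on a finger pad.
Only numpy, scipy, OpenCV 4.12 (cv2) and the standard library are available. Lean on these libraries where they do the work, as an engineer would, in place of code of your own. Each camera call takes 0.05 s, during which the arm holds its last target. There are 200 camera calls.

## Working session

There is one attempt and no reset: what is moved stays moved. The work goes in short steps, Python scripts to look and compute and a tool call to move; the robot and the scene stay as the last step left them, time stands still between calls to the robot, and variables do not carry over. Pictures are saved under pics/ and viewed, at most 10 in all, crops included, and the job is handed in when it is done.

Besides the shell and the picture viewer there is one more tool, called after "Emit:" as name(argument=value, ...) on one line, values as JSON. carry_out: Moves the arm, as the interface text tells. Its arguments: {"type":"object","properties":{"commands":{"type":"array","items":{"type":"object","properties":{"jaw":{"type":"number"},"translation":{"type":"array","items":{"type":"number"}},"spin":{"type":"number"}}}},"squeeze":{"type":"number"}},"required":["commands"]}

```bash
mkdir -p pics; ls
python3 - <<'E'
from bench import r
import cv2
s=r.sense(); print(s)
for n in("scene","top"):
    p=r.snapshot(n); cv2.imwrite(f"pics/{n}0.png",p["pixels"])
    print(n,p["K"].tolist(),p["extrinsics"].round(3).tolist())
    for t in("red_tube","blue_tube","amber","tray","bin_grip","bin_floor","bin_free","stand","stand_pivot","conical","binned_tube"):
        try: print(t,[(d["xy"],round(d["score"],2)) for d in r.landmark_of(p,t)][:4])
        except Exception as e: print(t,e)
E
```

```text
pics
{'time': 0.0, 'joint_pos': array([-7.66844377e+01,  7.51672277e+00,  8.53308739e+01,  1.59399916e-03,
        8.72607915e+01, -4.89335042e+00]), 'qd': array([-0.0166152 , -0.06155241, -0.11061835,  0.10807375,  0.03352502,
        0.03218799]), 'joint_efforts': array([-6.80012236e-04, -5.69399142e+01, -5.00546372e+01, -1.43282045e-04,
        1.46481363e-02,  2.65867192e-05]), 'tool_pos': array([ 187.38856864, -569.39964965,  230.21231283]), 'tcp_rot': array([-1.79892143e+02, -1.08318764e-02,  1.82088248e+01]), 'ft_force': array([-1.13419739, -0.63246504,  0.87640762]), 'wrist_torque': array([0.01431606, 0.0141725 , 0.01483546]), 'grip_force': 0.0, 'finger_gap': 85.4400391450513}
scene [[483.7390499000486, 0.0, 327.2320679022862], [0.0, 483.7390499000486, 235.037976278257], [0.0, 0.0, 1.0]] [[-0.972, 0.146, -0.187, 745.187], [0.237, 0.566, -0.79, 840.895], [-0.009, -0.812, -0.584, 751.828], [0.0, 0.0, 0.0, 1.0]]
red_tube [([266.1, 309.5], 0.93), ([268.5, 283.3], 0.84), ([294.3, 298.1], 0.78), ([252.4, 297.8], 0.52)]
blue_tube [([269.9, 259.5], 0.72), ([369.6, 300.8], 0.15)]
ambe
[... 423 characters left out ...]
3, 298.4], 0.47)]
top [[472.87645883715976, 0.0, 318.80494331870113], [0.0, 472.87645883715976, 242.11666187848243], [0.0, 0.0, 1.0]] [[-0.015, -0.988, 0.152, 416.478], [-1.0, 0.015, -0.006, 44.445], [0.004, -0.152, -0.988, 1192.773], [0.0, 0.0, 0.0, 1.0]]
red_tube [([341.4, 209.9], 0.72), ([304.3, 202.0], 0.71), ([321.7, 192.2], 0.55), ([320.8, 226.0], 0.46)]
blue_tube [([372.2, 213.7], 0.42)]
amber [([413.1, 224.3], 0.94)]
tray [([244.2, 234.2], 0.96)]
bin_grip []
bin_floor [([249.7, 287.3], 0.81)]
bin_free [([261.9, 274.8], 0.8)]
stand [([252.2, 279.6], 0.75)]
stand_pivot [([245.5, 272.6], 0.81), ([244.3, 230.6], 0.35)]
conical [([251.5, 302.9], 0.77)]
binned_tube [([247.4, 283.0], 0.81)]
```

Run:
```python
import cv2
a=cv2.imread("pics/scene0.png")[180:430,200:520]; cv2.imwrite("pics/scene0c.png",cv2.resize(a,None,fx=2.4,fy=2.4,interpolation=2))
a=cv2.imread("pics/top0.png")[140:350,180:460]; cv2.imwrite("pics/top0c.png",cv2.resize(a,None,fx=2.8,fy=2.8,interpolation=2))
```

```text
(no output)
```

View pics/scene0c.png

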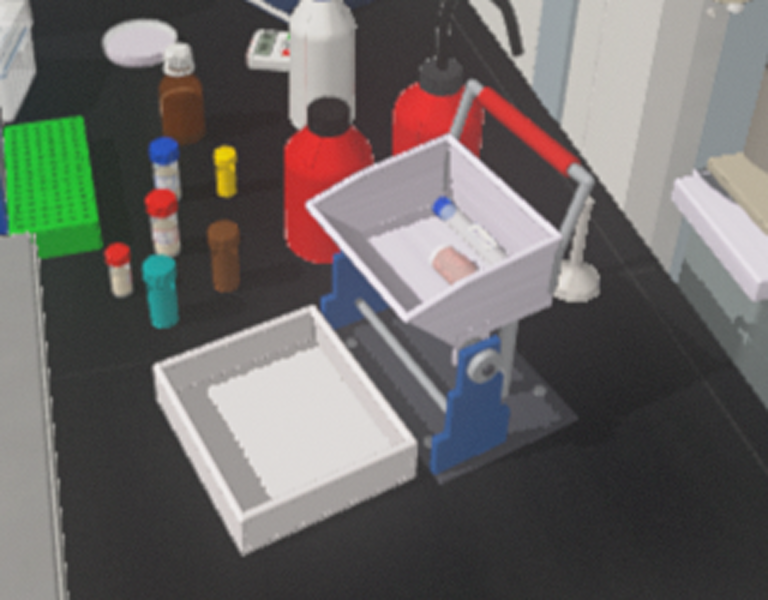

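View pics/top0c.png

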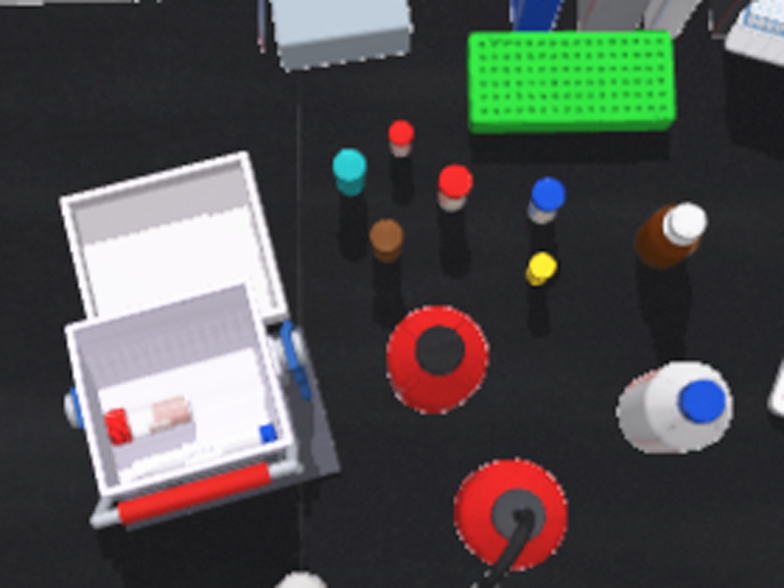

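The larger red tube is at about scene (268,272) and top (342,208). The smaller red, turquoise, brown and yellow look-alikes stand around it. The bin faces +x with its red bar on the robot side, yawed about 14°, and the tray is in front of it. Next I'll fit the poses.

```bash
cat > h.py <<'E'
import numpy as np, cv2
from bench import r
def proj(p,X):
    E=np.linalg.inv(p["extrinsics"]); c=(np.atleast_2d(X)@E[:3,:3].T+E[:3,3])@p["K"].T
    return c[:,:2]/c[:,2:]
def back(p,uv,z):
    E=p["extrinsics"]; d=E[:3,:3]@np.linalg.solve(p["K"],[*uv,1]); o=E[:3,3]
    return o+d*(z-o[2])/d[2]
def redmask(p,box):
    h=cv2.cvtColor(p["pixels"],cv2.COLOR_BGR2HSV); m=(((h[...,0]<8)|(h[...,0]>172))&(h[...,1]>140)&(h[...,2]>70))
    k=np.zeros(m.shape,bool); x0,x1,y0,y1=box; k[y0:y1,x0:x1]=1; return m&k
E
python3 - <<'E'
from h import *
from scipy.optimize import least_squares
S=r.snapshot("scene");T=r.snapshot("top")
def ends(m):
    p=np.argwhere(m)[:,::-1].astype(float); c=p.mean(0); d=np.linalg.svd(p-c,full_matrices=0)[2][0]; t=(p-c)@d
    return c, d, np.array([c+d*t.min(),c+d*t.max()]), len(p)
bs=ends(redmask(S,(390,448,208,258))); bt=ends(redmask(T,(215,280,300,330)))
print(bs[2:],bt[2:])
L={"stand":(0,0,0),"stand_pivot":(0,0,115)}
obs={"S":{"stand":(368.4,340.8),"stand_pivot":(370.2,303.5),"g":bs[0]},"T":{"stand":(252.2,279.6),"stand_pivot":(245.5,272.6),"g":bt[0]}}
L["g"]=(-95,0,235)
def w(q,X): 
    c,s=np.cos(q[2]),np.sin(q[2]); X=np.atleast_2d(X).astype(float); return np.c_[q[0]+c*X[:,0]-s*X[:,1],q[1]+s*X[:,0]+c*X[:,1],X[:,2]]
def res(q):
    o=[]
    for p,n in((S,"S"),(T,"T")):
        for k,v in obs[n].items(): o+=list((proj(p,w(q,L[k]))[0]-v)*(2 if k=="g" else .7))
    for p,b in((S,bs),(T,bt)):
        e=proj(p,w(q,[(-95,-55,235),(-95,55,235)])); b2=b[2]
        if np.linalg.norm(e[0]-b2[0])>np.linalg.norm(e[0]-b2[1]): b2=b2[::-1]
        o+=list((e-b2).ravel()*1.5)
    return np.array(o)
f=least_squares(res,[380,200,.24],loss="soft_l1"); print("stand",f.x[:2],np.degrees(f.x[2])); print(res(f.x).round(1))
q=f.x
for p in(S,T): print("floor,free(-30 guess)",proj(p,w(q,[(-30,0,125),(-30,-35,125),(-20,-35,125)])).round(1).tolist())
for n,uv in(("floor",(249.7,287.3)),("free",(261.9,274.8))):
    P=back(T,uv,125); c,s=np.cos(q[2]),np.sin(q[2]); d=P[:2]-q[:2]; print(n,P.round(1),"stand:",c*d[0]+s*d[1],-s*d[0]+c*d[1])
for n,uv in(("floor",(384.3,288.3)),("free",(365.3,283.5))):
    P=back(S,uv,125); d=P[:2]-q[:2]; print(n,P.round(1),"stand:",c*d[0]+s*d[1],-s*d[0]+c*d[1])
print("grip",w(q,(-95,0,235)))
for p,n in((S,"scene"),(T,"top")):
    for d in r.regions_of(p,"red_tube"): print(n,d["xy"],d["pixels"].sum(),round(d["score"],2))
    lm=r.landmark_of(p,"red_tube"); print([(d["xy"],back(p,d["xy"],0).round(0)[:2].tolist(),round(d["score"],2)) for d in lm][:5])
def capc(p,box):
    m=redmask(p,box); ys,xs=np.nonzero(m); return (xs.mean(),ys.mean()),m.sum()
for p,box in((S,(258,278,255,270)),(T,(332,352,195,214))):
    c_,n=capc(p,box); print("cap",c_,n,back(p,c_,60))
tl=r.landmark_of(T,"tray")[0]; P=back(T,tl["xy"],0);d=P[:2]-q[:2]; print("tray",P,c*d[0]+s*d[1],-s*d[0]+c*d[1])
E
```

```text
(array([[389.04537067, 220.86789412],
       [439.63148325, 246.7210655 ]]), 530) (array([[275.26119942, 308.36770655],
       [222.48895613, 323.17918737]]), 446)
stand [509.15172838 207.8062902 ] 16.91250718982897
[ 0.9  0.9  1.5 -2.   9.7  1.6 -0.3 -0.8 -0.5  1.4  1.  -2.  15.7 -1.8
 -2.2  4.4  0.4 -3.1  0.5  0.2]
floor,free(-30 guess) [[385.5, 291.2], [374.9, 280.8], [370.7, 282.6]]
floor,free(-30 guess) [[248.0, 287.0], [262.9, 282.2], [261.6, 278.0]]
floor [479.6 195.2 125. ] stand: -31.943093810625143 -3.5139472065730057
free [507.4 167.8 125. ] stand: -13.356203739825274 -37.76356488400903
floor [479.9 190.7 125. ] stand: -32.91616543196706 -7.84015724767305
free [511.1 168.5 125. ] stand: -9.538094514080148 -38.19723590384538
grip [[418.26046856 180.16974035 235.        ]]
scene [265.0, 300.0] 349 0.93
scene [251.0, 291.3] 177 0.72
scene [292.3, 252.2] 144 0.62
scene [292.6, 287.3] 329 0.55
[([292.0, 299.7], [640.0, 46.0], 0.89), ([265.7, 311.9], [703.0, 70.0], 0.87), ([294.3, 259.8], [609.0, -94.0], 0.69), ([266.8, 283.8], [688.0, -21.0], 0.65), ([252.4, 300.3], [727.0, 26.0], 0.54)]
top [320.5, 192.4] 72 0.66
top [304.6, 196.2] 137 0.51
top [338.6, 205.8] 146 0.48
[([340.5, 210.0], [682.0, -20.0], 0.66), ([304.8, 203.1], [702.0, 72.0], 0.66), ([322.2, 192.3], [730.0, 26.0], 0.65), ([371.4, 236.6], [612.0, -97.0], 0.5)]
cap (np.float64(266.8076923076923), np.float64(264.0923076923077)) 130 [683.03366637 -19.33189014  60.        ]
cap (np.float64(342.1732283464567), np.float64(204.33858267716536)) 127 [683.02889752 -21.11064201  60.        ]
tray [623.1645122  229.03164535   0.        ] 115.25643308002333 -12.860218040168327
```

Run:
```python
from h import *
from scipy.optimize import least_squares
S=r.snapshot("scene");T=r.snapshot("top")
def ends(m,trim=0):
    p=np.argwhere(m)[:,::-1].astype(float); c=p.mean(0); d=np.linalg.svd(p-c,full_matrices=0)[2][0]; t=(p-c)@d
    return np.array([c+d*np.percentile(t,1),c+d*np.percentile(t,99)])
m=redmask(S,(396,448,208,262)); n,l,st,_=cv2.connectedComponentsWithStats(m.astype(np.uint8)); print(st[1:].tolist())
bs=ends(m); bt=ends(redmask(T,(215,282,295,335))); print(bs,bt)
def w(q,X):
    c,s=np.cos(q[2]),np.sin(q[2]); X=np.atleast_2d(X).astype(float); return np.c_[q[0]+c*X[:,0]-s*X[:,1],q[1]+s*X[:,0]+c*X[:,1],X[:,2]]
def inv(q,P): c,s=np.cos(q[2]),np.sin(q[2]); d=np.array(P)[:2]-q[:2]; return np.array([c*d[0]+s*d[1],-s*d[0]+c*d[1]]).round(1)
E_=[(-95,55,235),(-95,-55,235)]
def res(q):
    o=[]
    for p,b in((S,bs),(T,bt)):
        e=proj(p,w(q,E_))
        if np.linalg.norm(e[0]-b[0])>np.linalg.norm(e[0]-b[1]): b=b[::-1]
        o+=list((e-b).ravel()*1.5)
    for p,ob in((S,{(0,0,0):(368.4,340.8),(0,0,115):(370.2,303.5)}),(T,{(0,0,0):(252.2,279.6),(0,0,115):(245.5,272.6)})):
        for k,v in ob.items(): o+=list((proj(p,w(q,k))[0]-v)*.5)
    return np.array(o)
f=least_squares(res,[509,207,.24],loss="soft_l1"); q=f.x; print("stand",q[:2],np.degrees(q[2]),res(q).round(1))
print("grip",w(q,(-95,0,235)),"free est",w(q,[(-12,-38,125)]))
for p,a in((S,((384.3,288.3),(365.3,283.5))),(T,((249.7,287.3),(261.9,274.8)))):
    print([inv(q,back(p,uv,125)) for uv in a])
# overlay
for p,n in((S,"s"),(T,"t")):
    im=p["pixels"].copy()
    pts=[(-72,-70,190),(-72,70,190),(58,70,170),(58,-70,170)]
    cv2.polylines(im,[proj(p,w(q,pts)).round().astype(int)],True,(0,255,0),1)
    cv2.polylines(im,[proj(p,w(q,E_)).round().astype(int)],False,(255,255,0),1)
    tc=inv(q,back(p,r.landmark_of(T,"tray")[0]["xy"],0)) if n=="t" else tc
    pts=[(tc[0]+a*75 if 0 else 115+a*75,-11+b*85,40) for a,b in((-1,-1),(-1,1),(1,1),(1,-1))] 
    cv2.polylines(im,[proj(p,w(q,pts)).round().astype(int)],True,(0,0,255),1)
    cv2.imwrite(f"pics/ov_{n}.png",im) 
    globals()[n]=im
print(S["pixels"].shape)
a=cv2.resize(S["pixels"][200:420,230:460],None,fx=1,fy=1)
ims=[i for i in (s[200:420,250:450],t[180:345,190:340])]
ims=[cv2.resize(i,(390,int(390*i.shape[0]/i.shape[1])),interpolation=2) for i in ims]
H=max(i.shape[0] for i in ims); cv2.imwrite("pics/ov.png",np.hstack([cv2.copyMakeBorder(i,0,H-i.shape[0],0,0,0) for i in ims]))
```

```text
[[396, 216, 45, 37, 482]]
[[397.47684657 222.78506308]
 [437.45690007 246.90541249]] [[222.28954802 319.0657192 ]
 [274.93004818 310.25420328]]
stand [512.17027343 207.88486806] 16.34085603699938 [-1.2  5.1  1.7 -4.1 -0.1  3.9  0.3 -7.6 -0.   0.8  0.3 -1.3 -0.2 -1.2
 -0.3  0.4]
grip [[421.00780676 181.15651849 235.        ]] free est [[511.34635431 168.04366881 125.        ]]
[array([-35.8,  -7.4]), array([-12.1, -37.5])]
[array([-34.8,  -3.1]), array([-15.9, -37.1])]Traceback (most recent call last):
  File "<stdin>", line 32, in <module>
NameError: name 'tc' is not defined
```

```bash
cat >> h.py <<'E'
def w(q,X):
    c,s=np.cos(q[2]),np.sin(q[2]); X=np.atleast_2d(X).astype(float); return np.c_[q[0]+c*X[:,0]-s*X[:,1],q[1]+s*X[:,0]+c*X[:,1],X[:,2]]
def inv(q,P): c,s=np.cos(q[2]),np.sin(q[2]); d=np.array(P)[:2]-q[:2]; return np.array([c*d[0]+s*d[1],-s*d[0]+c*d[1]]).round(1)
E
python3 - <<'E'
from h import *
from scipy.optimize import least_squares
S=r.snapshot("scene");T=r.snapshot("top")
m=redmask(S,(402,448,208,262)); yy,xx=np.mgrid[:480,:640]
m&= np.abs((yy-218)-(xx-398)*0.75)<9
pS=np.argwhere(m)[:,::-1]; pT=np.argwhere(redmask(T,(215,282,303,335)))[:,::-1]
tl=lambda p:cv2.fitLine(p.astype(np.float32),cv2.DIST_HUBER,0,.01,.01).ravel()
lS,lT=tl(pS),tl(pT); print(lS,lT)
t=(pT-lT[2:])@lT[:2]; eT=[lT[2:]+lT[:2]*v for v in (t.min(),t.max())]; print(eT)
E_=[(-95,55,235),(-95,-55,235)]
nrm=lambda l,e:(e-l[2:])@np.array([-l[1],l[0]])
def res(q):
    o=list(2*nrm(lS,proj(S,w(q,E_))))+list(2*nrm(lT,proj(T,w(q,E_))))
    e=proj(T,w(q,E_)); o+=list((e[:,0]-sorted([x[0] for x in eT])))
    for p,ob in((S,{(0,0,0):(368.4,340.8),(0,0,115):(370.2,303.5)}),(T,{(0,0,0):(252.2,279.6),(0,0,115):(245.5,272.6)})):
        for k,v in ob.items(): o+=list((proj(p,w(q,k))[0]-v)*.4)
    return np.array(o)
f=least_squares(res,[509,207,.24],loss="soft_l1"); q=f.x; print("stand",q[:2],np.degrees(q[2]),res(q).round(1))
print("grip",w(q,(-95,0,235)),"free est",w(q,[(-12,-38,125)]))
for p,a in((S,((384.3,288.3),(365.3,283.5))),(T,((249.7,287.3),(261.9,274.8)))):
    print([inv(q,back(p,uv,125)) for uv in a])
tc=inv(q,back(T,r.landmark_of(T,"tray")[0]["xy"],0)); print("tray",tc)
ims=[]
for p in(S,T):
    im=p["pixels"].copy()
    for pts,c in(([(-72,-70,190),(-72,70,190),(58,70,170),(58,-70,170)],(0,255,0)),(E_,(255,255,0)),([(tc[0]+a*75,tc[1]+b*85,40) for a,b in((-1,-1),(-1,1),(1,1),(1,-1))],(0,0,255)),([(0,-98,115),(0,98,115)],(255,0,255))):
        cv2.polylines(im,[proj(p,w(q,pts)).round().astype(int)],len(pts)>2,c,1)
    ims.append(im)
ims=[ims[0][200:420,250:450],ims[1][180:345,190:340]]
ims=[cv2.resize(i,(390,int(390*i.shape[0]/i.shape[1])),interpolation=2) for i in ims]
H=max(i.shape[0] for i in ims); cv2.imwrite("pics/ov.png",np.hstack([cv2.copyMakeBorder(i,0,H-i.shape[0],0,0,0) for i in ims]))
E
```

```text
[  0.75543654   0.6552218  419.2614     233.95113   ] [ 9.6286261e-01 -2.6999190e-01  2.4879478e+02  3.1578998e+02]
[array([222.48604173, 323.16709237]), array([275.26208686, 308.36840274])]
stand [508.40158928 204.48224125] 14.341920782805015 [-0.4  1.  -0.4  0.3 -0.4  0.2  0.5  0.   0.8 -1.6  0.3 -0.3  0.3  0.9]
grip [[416.36228767 180.94998767 235.        ]] free est [[506.18847367 164.69402542 125.        ]]
[array([-31. ,  -6.3]), array([ -6.3, -35.6])]
[array([-30.2,  -1.9]), array([-10.1, -35.3])]
tray [112.6  -2.2]
```

View pics/ov.png

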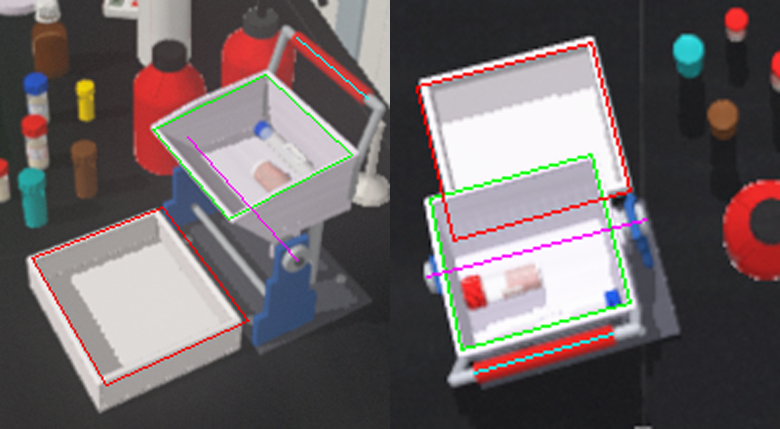

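Run:
```python
from h import *
S=r.snapshot("scene");T=r.snapshot("top")
def tri(a,b):
    A=[];B=[]
    for p,uv in((S,a),(T,b)):
        o=back(p,uv,0); d=p["extrinsics"][:3,3]-o; d/=np.linalg.norm(d); M=np.eye(3)-np.outer(d,d); A.append(M);B.append(M@o)
    X=np.linalg.lstsq(np.vstack(A),np.hstack(B),rcond=None)[0]; return X.round(0)
print("red1",tri((336.7,226.7-4),(337,265)))
print("red2",tri((383,207),(365,323)))
h=cv2.cvtColor(S["pixels"],cv2.COLOR_BGR2HSV); m=((h[...,0]>100)&(h[...,0]<130)&(h[...,1]>150)&(h[...,2]>60)).astype(np.uint8)
m[:, :270]=0;m[230:]=0
n,l,st,c=cv2.connectedComponentsWithStats(m); print([(s.tolist(),k.round().tolist()) for s,k in zip(st[1:],c[1:]) if s[4]>20])
for k in c[1:]: print(tri(k,(430,283)))
cv2.imwrite("pics/sfull.png",S["pixels"])
```

```text
red1 [524.  -1. 158.]
red2 [397. -60. 142.]
[([328, 168, 12, 11, 109], [334.0, 173.0])]
[ 480. -201.  169.]
```

View pics/sfull.png

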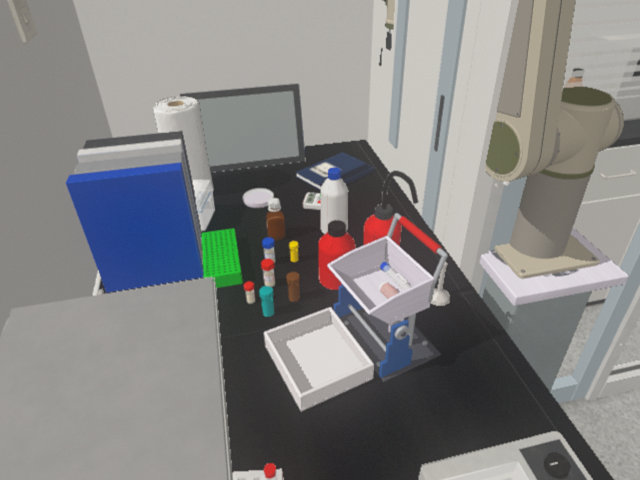

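The overlay matches the picture: the bin rim, bar, hinge and tray outlines all coincide. The full view shows no bottle taller than about 170 mm on the way, so I'll travel at about z = 320.

Emit:
carry_out(commands=[{"jaw":0.06,"translation":[0,0,-0.012],"spin":-0.125},{"jaw":0.06,"translation":[0,0,-0.012],"spin":-0.125},{"jaw":0.06,"translation":[0,0,-0.012],"spin":-0.125},{"jaw":0.06,"translation":[0,0,-0.012],"spin":-0.125},{"jaw":0.06,"translation":[0,0,-0.012],"spin":-0.125},{"jaw":0.06,"translation":[0,0,-0.012],"spin":-0.125},{"jaw":0.06,"translation":[0,0,-0.012],"spin":-0.125},{"jaw":0.06,"translation":[0,0,-0.012],"spin":-0.125}], squeeze=25)

```text
time: 2.57
tool_pos: [187.5, -569.9, 327.9]
tcp_rot: [180.0, 0.0, 75.9]
ft_force: [0.8, 0.3, 0.8]
finger_gap: 60.2
grip_force: 0.0
```

Emit:
carry_out(commands=[{"jaw":0.06,"translation":[0,0,0],"spin":-0.125},{"jaw":0.06,"translation":[0,0,0],"spin":-0.125},{"jaw":0.06,"translation":[0.02,0.02,0],"spin":0},{"jaw":0.06,"translation":[0.025,0.0225,0],"spin":0},{"jaw":0.06,"translation":[0.025,0.0225,0],"spin":0},{"jaw":0.06,"translation":[0.025,0.0225,0],"spin":0},{"jaw":0.06,"translation":[0.025,0.0225,0],"spin":0},{"jaw":0.06,"translation":[0.025,0.0225,0],"spin":0}])

```text
time: 3.23
tool_pos: [321.2, -424.1, 327.4]
tcp_rot: [180.0, 0.0, 89.8]
ft_force: [-0.0, -0.7, -0.0]
finger_gap: 59.9
grip_force: 0.0
```

Emit:
carry_out(commands=[{"jaw":0.06,"translation":[0.0253,0.0227,0],"spin":0},{"jaw":0.06,"translation":[0.0253,0.0227,0],"spin":0},{"jaw":0.06,"translation":[0.0253,0.0227,0],"spin":0},{"jaw":0.06,"translation":[0.0253,0.0227,0],"spin":0},{"jaw":0.06,"translation":[0.0253,0.0227,0],"spin":0},{"jaw":0.06,"translation":[0.0253,0.0227,0],"spin":0},{"jaw":0.06,"translation":[0.0253,0.0227,0],"spin":0},{"jaw":0.06,"translation":[0.0253,0.0227,0],"spin":0}])

```text
time: 3.9
tool_pos: [503.6, -222.0, 327.5]
tcp_rot: [180.0, 0.0, 89.8]
ft_force: [-0.3, -0.3, -0.7]
finger_gap: 60.1
grip_force: 0.0
```

Emit:
carry_out(commands=[{"jaw":0.06,"translation":[0.0253,0.0227,0],"spin":0},{"jaw":0.06,"translation":[0.0253,0.0227,0],"spin":0},{"jaw":0.06,"translation":[0.0253,0.0227,0],"spin":0},{"jaw":0.06,"translation":[0.0253,0.0227,0],"spin":0},{"jaw":0.06,"translation":[0.0253,0.0227,0.0],"spin":0},{"jaw":0.06,"translation":[0.0253,0.0227,0.0],"spin":0},{"jaw":0.06,"translation":[0.0253,0.0227,0.02],"spin":0},{"jaw":0.06,"translation":[0.0253,0.0227,0.02],"spin":0}])

```text
time: 4.57
tool_pos: [686.8, -20.2, 288.9]
tcp_rot: [179.8, 0.0, 89.8]
ft_force: [0.2, -0.1, 0.1]
finger_gap: 60.0
grip_force: 0.0
```

Emit:
carry_out(commands=[{"jaw":0.06,"translation":[0,0,0.03],"spin":0},{"jaw":0.06,"translation":[0,0,0.03],"spin":0},{"jaw":0.06,"translation":[0,0,0.03],"spin":0},{"jaw":0.06,"translation":[0,0,0.03],"spin":0},{"jaw":0.06,"translation":[0,0,0.03],"spin":0},{"jaw":0.06,"translation":[0,0,0.02],"spin":0},{"jaw":0.06,"translation":[0,0,0],"spin":0},{"jaw":0.06,"translation":[0,0,0],"spin":0}])

```text
time: 5.23
tool_pos: [683.7, -21.5, 115.8]
tcp_rot: [-179.8, -0.0, 89.8]
ft_force: [0.0, -0.2, 0.8]
finger_gap: 59.9
grip_force: 0.0
```

Run:
```python
from h import *
s=r.sense();print(s["tool_pos"],s["tcp_rot"],s["joint_pos"].round(1))
S=r.snapshot("scene");T=r.snapshot("top")
for p,n,z in((S,"S",0),(T,"T",0)):
  print(n,proj(p,[(684,-20,60),(684,-20,0),s["tool_pos"]]).round(0).tolist())
a=cv2.resize(S["pixels"][160:330,200:360],None,fx=2.4,fy=2.4);b=cv2.resize(T["pixels"][130:300,260:420],None,fx=2.4,fy=2.4)
cv2.imwrite("pics/pre.png",np.hstack([a,b]))
```

```text
[683.65853519 -21.52202461 115.83227961] [-1.79800392e+02 -2.15528718e-02  8.98273200e+01] [-6.1 24.7 77.1  0.  78.5 -5.9]
S [[266.0, 264.0], [268.0, 284.0], [264.0, 244.0]]
T [[342.0, 204.0], [341.0, 209.0], [344.0, 199.0]]
```

View pics/pre.png

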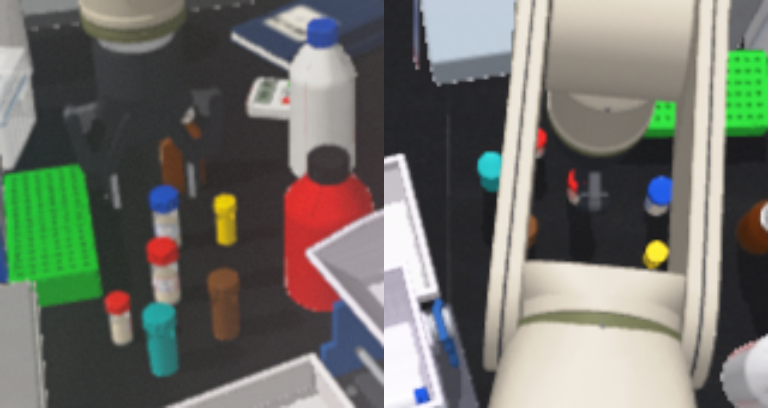

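The gripper hangs centred over the larger red tube (cap at scene (266,265)), with its fingers along x. I'll check the clearance to the green rack and then descend.

Run:
```python
from h import *
S=r.snapshot("scene")
for z in(0,20,40): print(back(S,(241.7,281-z*.3),z))
```

```text
[743.77550607 -45.87006111   0.        ]
[741.7581335  -43.56547395  20.        ]
[739.79014463 -40.74936461  40.        ]
```

Emit:
carry_out(commands=[{"jaw":0.05,"translation":[0.0015,0,0.016],"spin":0},{"jaw":0.05,"translation":[0,0,0.016],"spin":0},{"jaw":0.05,"translation":[0,0,0],"spin":0},{"jaw":0.05,"translation":[0,0,0],"spin":0},{"jaw":0.05,"translation":[0,0,0],"spin":0},{"jaw":0.05,"translation":[0,0,0],"spin":0},{"jaw":0.05,"translation":[0,0,0],"spin":0},{"jaw":0.05,"translation":[0,0,0],"spin":0}])

```text
time: 6.05
tool_pos: [685.5, -20.2, 86.5]
tcp_rot: [179.9, 0.0, 89.8]
ft_force: [-0.6, 0.5, -0.5]
finger_gap: 49.7
grip_force: 0.0
```

Emit:
carry_out(commands=[{"jaw":0.05,"translation":[0,0,0.012],"spin":0},{"jaw":0.05,"translation":[0,0,0.015],"spin":0},{"jaw":0.05,"translation":[0,0,0.015],"spin":0},{"jaw":0.05,"translation":[0,0,0.008],"spin":0},{"jaw":0.02,"translation":[0,0,0],"spin":0},{"jaw":0.02,"translation":[0,0,0],"spin":0},{"jaw":0.02,"translation":[0,0,0],"spin":0},{"jaw":0.02,"translation":[0,0,0],"spin":0}], squeeze=30)

```text
time: 6.72
tool_pos: [685.6, -20.2, 36.2]
tcp_rot: [179.9, 0.0, 89.8]
ft_force: [0.1, -0.0, -0.2]
finger_gap: 27.9
grip_force: 29.5
```

Emit:
carry_out(commands=[{"jaw":0.02,"translation":[0,0,0],"spin":0},{"jaw":0.02,"translation":[0,0,0],"spin":0},{"jaw":0.02,"translation":[0,0,0],"spin":0},{"jaw":0.02,"translation":[0,0,0],"spin":0},{"jaw":0.02,"translation":[0,0,-0.01],"spin":0},{"jaw":0.02,"translation":[0,0,-0.02],"spin":0},{"jaw":0.02,"translation":[0,0,-0.03],"spin":0},{"jaw":0.02,"translation":[0,0,-0.03],"spin":0}])

```text
time: 7.38
tool_pos: [683.9, -20.1, 125.8]
tcp_rot: [-179.9, -0.0, 89.8]
ft_force: [1.5, 0.6, 0.8]
finger_gap: 28.4
grip_force: 29.6
```

Emit:
carry_out(commands=[{"jaw":0.02,"translation":[0,0,-0.029],"spin":-0.0844},{"jaw":0.02,"translation":[0,0,-0.029],"spin":-0.0844},{"jaw":0.02,"translation":[0,0,-0.029],"spin":-0.0844},{"jaw":0.02,"translation":[0,0,-0.029],"spin":0},{"jaw":0.02,"translation":[0,0,-0.029],"spin":0},{"jaw":0.02,"translation":[0.014,-0.008,0],"spin":0},{"jaw":0.02,"translation":[0.025,-0.0135,0],"spin":0},{"jaw":0.02,"translation":[0.027,-0.0145,0],"spin":0}])

```text
time: 8.05
tool_pos: [633.7, 34.5, 272.0]
tcp_rot: [179.9, 0.0, 104.2]
ft_force: [0.4, 0.6, -0.2]
finger_gap: 27.6
grip_force: 29.6
```

Emit:
carry_out(commands=[{"jaw":0.02,"translation":[0.027,-0.0145,0],"spin":0},{"jaw":0.02,"translation":[0.027,-0.0145,0],"spin":0},{"jaw":0.02,"translation":[0.027,-0.0145,0],"spin":0},{"jaw":0.02,"translation":[0.027,-0.0145,0],"spin":0},{"jaw":0.02,"translation":[0.027,-0.0145,0],"spin":0},{"jaw":0.02,"translation":[0.0163,-0.0095,0],"spin":0},{"jaw":0.02,"translation":[0.008,-0.005,0],"spin":0},{"jaw":0.02,"translation":[0,0,0],"spin":0}])

```text
time: 8.72
tool_pos: [509.0, 169.0, 271.4]
tcp_rot: [179.9, -0.0, 104.5]
ft_force: [-0.0, -0.4, -0.4]
finger_gap: 28.2
grip_force: 29.7
```

Emit:
carry_out(commands=[{"jaw":0.02,"translation":[0,0,0.015],"spin":0},{"jaw":0.02,"translation":[0,0,0.02],"spin":0},{"jaw":0.02,"translation":[0,0,0.01],"spin":0},{"jaw":0.02,"translation":[0,0,0],"spin":0},{"jaw":0.02,"translation":[0,0,0],"spin":0},{"jaw":0.02,"translation":[0,0,0],"spin":0},{"jaw":0.02,"translation":[0,0,0],"spin":0},{"jaw":0.02,"translation":[0,0,0],"spin":0}])

```text
time: 9.38
tool_pos: [510.6, 167.7, 226.5]
tcp_rot: [179.9, 0.0, 104.3]
ft_force: [-0.2, -0.1, -0.4]
finger_gap: 27.7
grip_force: 29.7
```

Run:
```python
from h import *
s=r.sense();print(s["tool_pos"],s["tcp_rot"],s["joint_pos"].round(1))
q=np.array([508.4,204.5,np.radians(14.34)]); print("stand frame",inv(q,s["tool_pos"]))
S=r.snapshot("scene"); print(proj(S,[s["tool_pos"],s["tool_pos"]-[0,0,34]]).round(0).tolist())
cv2.imwrite("pics/bin1.png",cv2.resize(S["pixels"][180:380,280:480],None,fx=2.8,fy=2.8,interpolation=2))
```

```text
[510.62450726 167.67218449 226.4995412 ] [1.79896484e+02 6.08810846e-03 1.04325787e+02] [12.7 -2.2 95.7 -0.  86.4 -1.6]
stand frame [ -7.  -36.2]
[[367.0, 241.0], [367.0, 256.0]]
```

View pics/bin1.png

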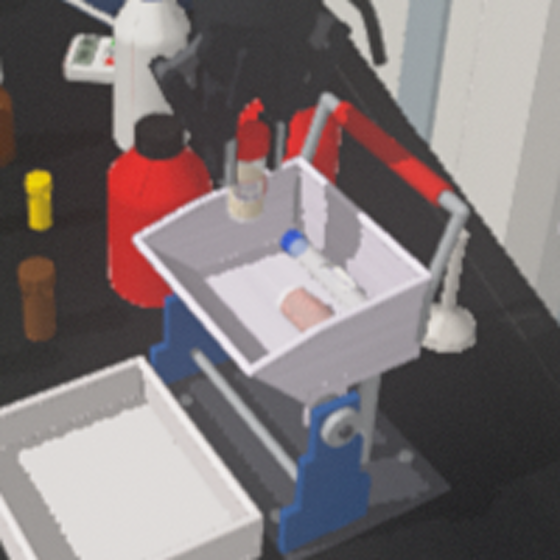

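The tube hangs over the bin's free side (crop (247,205)), clear of the walls, so I'll lower and release it.

Emit:
carry_out(commands=[{"jaw":0.02,"translation":[0,0,0.012],"spin":0},{"jaw":0.02,"translation":[0,0,0.015],"spin":0},{"jaw":0.02,"translation":[0,0,0.015],"spin":0},{"jaw":0.02,"translation":[0,0,0.012],"spin":0},{"jaw":0.02,"translation":[0,0,0.006],"spin":0},{"jaw":0.02,"translation":[0,0,0],"spin":0},{"jaw":0.02,"translation":[0,0,0],"spin":0},{"jaw":0.02,"translation":[0,0,0],"spin":0}])

```text
time: 10.1
tool_pos: [510.5, 167.9, 166.2]
tcp_rot: [179.9, 0.0, 104.3]
ft_force: [-0.5, 0.8, -0.1]
finger_gap: 28.2
grip_force: 29.7
```

Emit:
carry_out(commands=[{"jaw":0.02,"translation":[0,0,0.002],"spin":0},{"jaw":0.045,"translation":[0,0,0],"spin":0},{"jaw":0.045,"translation":[0,0,0],"spin":0},{"jaw":0.045,"translation":[0,0,0],"spin":0},{"jaw":0.045,"translation":[0,0,0],"spin":0},{"jaw":0.045,"translation":[0,0,-0.01],"spin":0},{"jaw":0.045,"translation":[0,0,-0.015],"spin":0},{"jaw":0.045,"translation":[0,0,-0.015],"spin":0}])

```text
time: 10.77
tool_pos: [509.5, 167.6, 204.0]
tcp_rot: [-179.9, 0.0, 104.3]
ft_force: [0.7, 1.2, 1.2]
finger_gap: 45.1
grip_force: 0.0
```

Emit:
carry_out(commands=[{"jaw":0.045,"translation":[0,0,-0.03],"spin":0},{"jaw":0.045,"translation":[0,0,-0.03],"spin":0},{"jaw":0.045,"translation":[0,0,-0.035],"spin":0},{"jaw":0.045,"translation":[0.0,0,-0.025],"spin":0},{"jaw":0.045,"translation":[0.0,0,0],"spin":0},{"jaw":0.045,"translation":[0.0,0,0],"spin":0},{"jaw":0.045,"translation":[0.0,0,0],"spin":0},{"jaw":0.045,"translation":[0.0,0,0],"spin":0}])

```text
time: 11.43
tool_pos: [509.3, 167.5, 321.9]
tcp_rot: [-179.9, -0.0, 104.3]
ft_force: [-0.5, -0.1, -0.0]
finger_gap: 45.0
grip_force: 0.0
```

Run:
```python
from h import *
s=r.sense();print(s["tool_pos"],s["finger_gap"])
S=r.snapshot("scene")
cv2.imwrite("pics/bin2.png",cv2.resize(S["pixels"][200:340,320:460],None,fx=3,fy=3,interpolation=2))
```

```text
[509.28308062 167.52511087 321.87389981] 45.014531438294924
```

View pics/bin2.png

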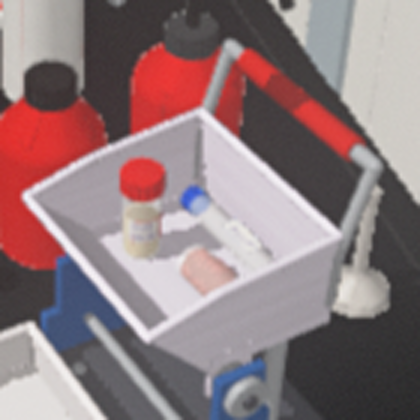

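The tube stands upright in the bin, released. Next I'll take the gripper over the bar.

Emit:
carry_out(commands=[{"jaw":0.045,"translation":[0.008,-0.0175,0],"spin":0},{"jaw":0.045,"translation":[0.01,-0.025,0],"spin":0},{"jaw":0.045,"translation":[0.01,-0.025,0],"spin":0},{"jaw":0.045,"translation":[0.008,-0.02,0.01],"spin":0},{"jaw":0.045,"translation":[0,0,0.02],"spin":0},{"jaw":0.045,"translation":[0,0,0.02],"spin":0},{"jaw":0.045,"translation":[0,0,0],"spin":0},{"jaw":0.045,"translation":[0,0,0],"spin":0}])

```text
time: 12.15
tool_pos: [415.0, 180.6, 271.6]
tcp_rot: [-179.8, 0.0, 104.3]
ft_force: [0.8, 0.6, 0.6]
finger_gap: 45.4
grip_force: 0.0
```

Run:
```python
from h import *
s=r.sense();print(s["tool_pos"],s["finger_gap"],s["joint_pos"].round(1))
q=np.array([508.4,204.5,np.radians(14.34)]); print("stand frame",inv(q,s["tool_pos"]))
S=r.snapshot("scene")
print(proj(S,s["tool_pos"]))
cv2.imwrite("pics/bar1.png",cv2.resize(S["pixels"][180:300,360:500],None,fx=3.5,fy=3.5,interpolation=2))
```

```text
[415.01950513 180.55107266 271.61870069] 45.35459517565556 [ 17.  -16.4 103.8  -0.   92.9   2.7]
stand frame [-96.4  -0.1]
[[421.84172043 217.17819807]]
```

View pics/bar1.png

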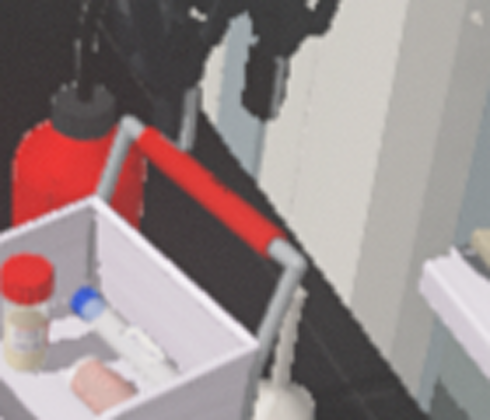

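The fingers straddle the bar from above (tips at about crop (186,150) and (278,110), bar middle (205,190)). I'll descend and close to a loose cage.

Emit:
carry_out(commands=[{"jaw":0.045,"translation":[0,0.001,0.012],"spin":0},{"jaw":0.045,"translation":[0,0,0.015],"spin":0},{"jaw":0.045,"translation":[0,0,0.015],"spin":0},{"jaw":0.045,"translation":[0,0,0.014],"spin":0},{"jaw":0.034,"translation":[0,0,0],"spin":0},{"jaw":0.028,"translation":[0,0,0],"spin":0},{"jaw":0.022,"translation":[0,0,0],"spin":0},{"jaw":0.022,"translation":[0,0,0],"spin":0}], squeeze=20)

```text
time: 12.87
tool_pos: [418.0, 181.4, 218.7]
tcp_rot: [179.9, -0.0, 104.3]
ft_force: [0.4, 0.1, 0.7]
finger_gap: 21.8
grip_force: 0.0
```

Run:
```python
from h import *
s=r.sense();print(s["tool_pos"],s["finger_gap"],s["ft_force"],s["grip_force"])
q=np.array([508.4,204.5,np.radians(14.34)]); print("stand frame",inv(q,s["tool_pos"]))
S=r.snapshot("scene")
cv2.imwrite("pics/bar2.png",cv2.resize(S["pixels"][180:300,360:500],None,fx=3.5,fy=3.5,interpolation=2))
# arc path deltas (tool y = stand x, tool z = -up)
f=lambda t:np.array([-95*np.cos(t)+120*np.sin(t),120*np.cos(t)+95*np.sin(t)])
P=np.array([f(t) for t in np.linspace(0,1.74,33)]);d=np.diff(P,axis=0)
for i,(a,b) in enumerate(d): print(i,round(a,1),round(-b,1))
```

```text
[418.02779993 181.36299792 218.72744246] 21.842610254053504 [0.42128581 0.0599772  0.69387381] 0.0
stand frame [-93.3  -0. ]
0 6.7 -5.0
1 6.9 -4.6
2 7.2 -4.2
3 7.4 -3.8
4 7.6 -3.4
5 7.8 -3.0
6 7.9 -2.6
7 8.0 -2.2
8 8.1 -1.7
9 8.2 -1.3
10 8.3 -0.8
11 8.3 -0.4
12 8.3 0.1
13 8.3 0.5
14 8.3 1.0
15 8.2 1.4
16 8.1 1.9
17 8.0 2.3
18 7.9 2.7
19 7.7 3.2
20 7.5 3.6
21 7.3 4.0
22 7.1 4.4
23 6.8 4.8
24 6.6 5.1
25 6.3 5.5
26 6.0 5.8
27 5.6 6.1
28 5.3 6.4
29 4.9 6.7
30 4.6 7.0
31 4.2 7.2
```

View pics/bar2.png

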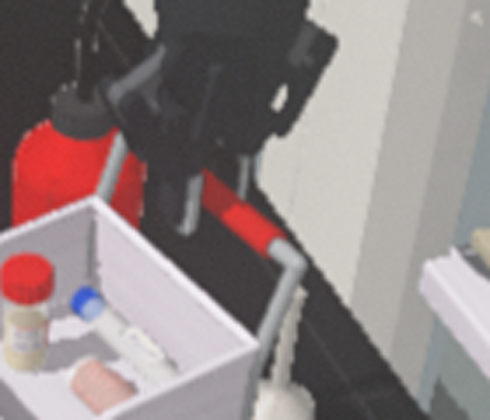

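The bar is caged between the fingers with about 6 mm of slack. I'll tip along the arc.

Emit:
carry_out(commands=[{"jaw":0.022,"translation":[0,0.0067,-0.005],"spin":0},{"jaw":0.022,"translation":[0,0.0069,-0.0046],"spin":0},{"jaw":0.022,"translation":[0,0.0072,-0.0042],"spin":0},{"jaw":0.022,"translation":[0,0.0074,-0.0038],"spin":0},{"jaw":0.022,"translation":[0,0.0076,-0.0034],"spin":0},{"jaw":0.022,"translation":[0,0.0078,-0.003],"spin":0},{"jaw":0.022,"translation":[0,0.0079,-0.0026],"spin":0},{"jaw":0.022,"translation":[0,0.008,-0.0022],"spin":0}])

```text
time: 13.58
tool_pos: [475.8, 196.1, 246.3]
tcp_rot: [180.0, -0.0, 104.3]
ft_force: [-0.8, -0.5, 0.2]
finger_gap: 21.8
grip_force: 0.3
```

Emit:
carry_out(commands=[{"jaw":0.022,"translation":[0,0.0081,-0.0017],"spin":0},{"jaw":0.022,"translation":[0,0.0082,-0.0013],"spin":0},{"jaw":0.022,"translation":[0,0.0083,-0.0008],"spin":0},{"jaw":0.022,"translation":[0,0.0083,-0.0004],"spin":0},{"jaw":0.022,"translation":[0,0.0083,0.0001],"spin":0},{"jaw":0.022,"translation":[0,0.0083,0.0005],"spin":0},{"jaw":0.022,"translation":[0,0.0083,0.001],"spin":0},{"jaw":0.022,"translation":[0,0.0082,0.0014],"spin":0}])

```text
time: 14.25
tool_pos: [539.6, 212.4, 247.1]
tcp_rot: [180.0, -0.0, 104.3]
ft_force: [-1.1, -0.7, 0.6]
finger_gap: 21.5
grip_force: 0.0
```

Emit:
carry_out(commands=[{"jaw":0.022,"translation":[0,0.0081,0.0019],"spin":0},{"jaw":0.022,"translation":[0,0.008,0.0023],"spin":0},{"jaw":0.022,"translation":[0,0.0079,0.0027],"spin":0},{"jaw":0.022,"translation":[0,0.0077,0.0032],"spin":0},{"jaw":0.022,"translation":[0,0.0075,0.0036],"spin":0},{"jaw":0.022,"translation":[0,0.0073,0.004],"spin":0},{"jaw":0.022,"translation":[0,0.0071,0.0044],"spin":0},{"jaw":0.022,"translation":[0,0.0068,0.0048],"spin":0}])

```text
time: 14.92
tool_pos: [598.0, 227.4, 219.9]
tcp_rot: [-180.0, -0.0, 104.3]
ft_force: [1.9, 0.3, -0.7]
finger_gap: 21.9
grip_force: 0.5
```

Emit:
carry_out(commands=[{"jaw":0.022,"translation":[0,0.0066,0.0051],"spin":0},{"jaw":0.022,"translation":[0,0.0063,0.0055],"spin":0},{"jaw":0.022,"translation":[0,0.006,0.0058],"spin":0},{"jaw":0.022,"translation":[0,0.0056,0.0061],"spin":0},{"jaw":0.022,"translation":[0,0.0053,0.0064],"spin":0},{"jaw":0.022,"translation":[0,0.0049,0.0067],"spin":0},{"jaw":0.022,"translation":[0,0.0046,0.007],"spin":0},{"jaw":0.022,"translation":[0,0.0042,0.0072],"spin":0}])

```text
time: 15.58
tool_pos: [639.7, 238.0, 169.8]
tcp_rot: [-180.0, -0.0, 104.3]
ft_force: [0.3, -0.3, 1.1]
finger_gap: 21.9
grip_force: 0.0
```

Emit:
carry_out(commands=[{"jaw":0.022,"translation":[0,0,0],"spin":0},{"jaw":0.022,"translation":[0,0,0],"spin":0},{"jaw":0.022,"translation":[0,0,0],"spin":0},{"jaw":0.022,"translation":[0,0,0],"spin":0},{"jaw":0.022,"translation":[0,0,0],"spin":0},{"jaw":0.022,"translation":[0,0,0],"spin":0},{"jaw":0.022,"translation":[0,0,0],"spin":0},{"jaw":0.022,"translation":[0,0,0],"spin":0}])

```text
time: 16.25
tool_pos: [639.5, 238.0, 170.9]
tcp_rot: [180.0, -0.0, 104.3]
ft_force: [0.7, -0.5, -0.2]
finger_gap: 22.2
grip_force: 0.0
```

Run:
```python
from h import *
s=r.sense();print(s["tool_pos"],s["finger_gap"],s["ft_force"],s["grip_force"])
q=np.array([508.4,204.5,np.radians(14.34)]); print("stand frame",inv(q,s["tool_pos"]),"want",-95*np.cos(1.75)+120*np.sin(1.75),115+120*np.cos(1.75)+95*np.sin(1.75)-19)
S=r.snapshot("scene");T=r.snapshot("top")
a=cv2.resize(S["pixels"][200:420,250:450],(390,429),interpolation=2);b=cv2.resize(T["pixels"][180:345,190:340],(390,429),interpolation=2)
cv2.imwrite("pics/tip.png",np.hstack([a,b]))
```

```text
[639.48890195 237.97018009 170.87531162] 22.21714689319584 [ 0.73944858 -0.51892556 -0.20281857] 0.0
stand frame [135.3  -0. ] want 135.0116889115742 168.08913827508496
```

View pics/tip.png

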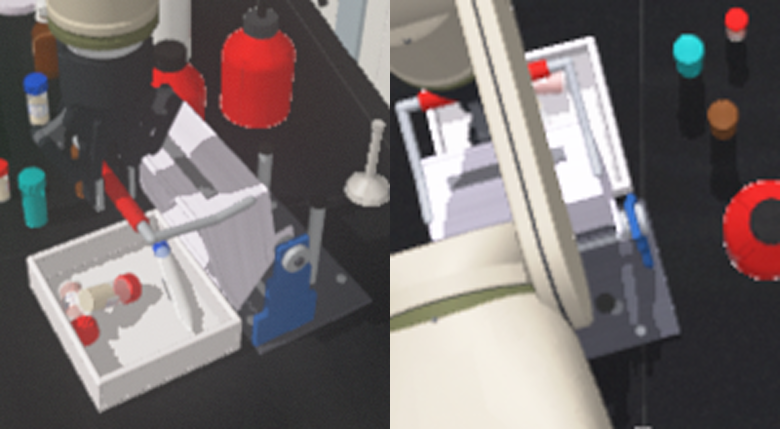

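All three tubes are off the bin and in the tray. The conical tube (blue cap at crop (162,250), tip (190,325)) may be leaning, so I'll check its geometry.

Run:
```python
from h import *
q=np.array([508.4,204.5,np.radians(14.34)])
S=r.snapshot("scene")
tip=(250+190/1.95,200+325/1.95); cap=(250+162/1.95,200+246/1.95)
for z in(4,10,20): print("tip",z,inv(q,back(S,tip,z)))
t=back(S,tip,10)
for z in(10,40,70,100,110): P=back(S,cap,z); print("cap",z,inv(q,P),np.linalg.norm(P-t))
for n in("conical","red_tube","binned_tube"): print(n,[(d["xy"],round(d["score"],2)) for d in r.landmark_of(S,n)][:3])
```

```text
tip 4 [74.1 37.9]
tip 10 [76.6 42.1]
tip 20 [80.8 49. ]
cap 10 [ 50.5 -62.9] 108.15358816723294
cap 40 [ 64.1 -37.8] 86.21236131639503
cap 70 [ 77.7 -12.7] 81.2345071657586
cap 100 [91.3 12.4] 95.89901128579224
cap 110 [95.9 20.8] 104.04299940385043
conical [([341.8, 341.8], 0.84)]
red_tube [([290.1, 354.0], 0.91), ([252.1, 300.7], 0.56), ([265.4, 312.8], 0.54)]
binned_tube [([283.6, 344.8], 0.73)]
```

If the conical tube is lying flat it comes out 108 mm long against a true 119 mm, inside the tray walls, so it lies flat. I'll ease the bin back along the same arc, slower near the end.

Emit:
carry_out(commands=[{"jaw":0.02,"translation":[0,-0.0042,-0.0072],"spin":0},{"jaw":0.02,"translation":[0,-0.0046,-0.007],"spin":0},{"jaw":0.02,"translation":[0,-0.0049,-0.0067],"spin":0},{"jaw":0.02,"translation":[0,-0.0053,-0.0064],"spin":0},{"jaw":0.02,"translation":[0,-0.0056,-0.0061],"spin":0},{"jaw":0.02,"translation":[0,-0.006,-0.0058],"spin":0},{"jaw":0.02,"translation":[0,-0.0063,-0.0055],"spin":0},{"jaw":0.02,"translation":[0,-0.0066,-0.0051],"spin":0}])

```text
time: 17.22
tool_pos: [598.8, 227.3, 223.8]
tcp_rot: [179.6, 0.0, 104.3]
ft_force: [6.2, -0.0, 3.3]
finger_gap: 20.1
grip_force: 2.7
```

Run:
```python
from h import *
s=r.sense();print(s["tool_pos"],s["finger_gap"],s["ft_force"],s["grip_force"])
S=r.snapshot("scene")
cv2.imwrite("pics/ret.png",cv2.resize(S["pixels"][190:410,250:450],None,fx=2.5,fy=2.5,interpolation=2))
```

```text
[598.78195353 227.29822317 223.76352591] 20.052412125454186 [ 6.18510908 -0.01812003  3.29414176] 2.7120519429445267
```

View pics/ret.png

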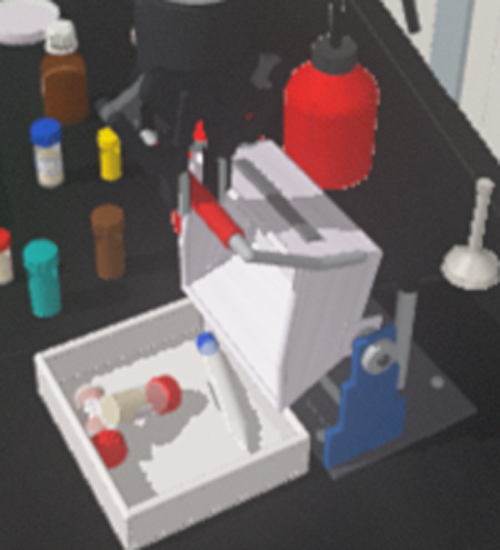

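The bin follows the fingers and the three tubes stay in the tray. That was my eleventh picture, one over the limit of 10, so from here on I'll use numbers only. Continuing the return.

Emit:
carry_out(commands=[{"jaw":0.02,"translation":[0,-0.0068,-0.0048],"spin":0},{"jaw":0.02,"translation":[0,-0.0071,-0.0044],"spin":0},{"jaw":0.02,"translation":[0,-0.0073,-0.004],"spin":0},{"jaw":0.02,"translation":[0,-0.0075,-0.0036],"spin":0},{"jaw":0.02,"translation":[0,-0.0077,-0.0032],"spin":0},{"jaw":0.02,"translation":[0,-0.0079,-0.0027],"spin":0},{"jaw":0.02,"translation":[0,-0.008,-0.0023],"spin":0},{"jaw":0.02,"translation":[0,-0.0081,-0.0019],"spin":0}])

```text
time: 17.93
tool_pos: [537.6, 211.9, 247.1]
tcp_rot: [-179.9, 0.0, 104.3]
ft_force: [0.7, -0.6, 1.2]
finger_gap: 19.9
grip_force: 0.4
```

Emit:
carry_out(commands=[{"jaw":0.02,"translation":[0,-0.0082,-0.0014],"spin":0},{"jaw":0.02,"translation":[0,-0.0083,-0.001],"spin":0},{"jaw":0.02,"translation":[0,-0.0083,-0.0005],"spin":0},{"jaw":0.02,"translation":[0,-0.0083,-0.0001],"spin":0},{"jaw":0.02,"translation":[0,-0.0083,0.0004],"spin":0},{"jaw":0.02,"translation":[0,-0.0083,0.0008],"spin":0},{"jaw":0.02,"translation":[0,-0.0082,0.0013],"spin":0},{"jaw":0.02,"translation":[0,-0.0081,0.0017],"spin":0}])

```text
time: 18.6
tool_pos: [473.9, 195.6, 245.8]
tcp_rot: [-180.0, -0.0, 104.3]
ft_force: [0.2, -0.1, -1.1]
finger_gap: 20.3
grip_force: 0.1
```

Emit:
carry_out(commands=[{"jaw":0.02,"translation":[0,-0.004,0.0011],"spin":0},{"jaw":0.02,"translation":[0,-0.004,0.0011],"spin":0},{"jaw":0.02,"translation":[0,-0.00395,0.0013],"spin":0},{"jaw":0.02,"translation":[0,-0.00395,0.0013],"spin":0},{"jaw":0.02,"translation":[0,-0.0039,0.0015],"spin":0},{"jaw":0.02,"translation":[0,-0.0039,0.0015],"spin":0},{"jaw":0.02,"translation":[0,-0.0038,0.0017],"spin":0},{"jaw":0.02,"translation":[0,-0.0038,0.0017],"spin":0}])

```text
time: 19.27
tool_pos: [444.1, 188.0, 234.7]
tcp_rot: [-180.0, -0.0, 104.3]
ft_force: [-0.3, 0.3, -1.4]
finger_gap: 20.1
grip_force: 0.4
```

Emit:
carry_out(commands=[{"jaw":0.02,"translation":[0,-0.0037,0.0019],"spin":0},{"jaw":0.02,"translation":[0,-0.0037,0.0019],"spin":0},{"jaw":0.02,"translation":[0,-0.0036,0.0021],"spin":0},{"jaw":0.02,"translation":[0,-0.0036,0.0021],"spin":0},{"jaw":0.02,"translation":[0,-0.00345,0.0023],"spin":0},{"jaw":0.02,"translation":[0,-0.00345,0.0023],"spin":0},{"jaw":0.02,"translation":[0,-0.00335,0.0025],"spin":0},{"jaw":0.02,"translation":[0,-0.00335,0.0025],"spin":0}])

```text
time: 19.93
tool_pos: [416.9, 181.1, 217.0]
tcp_rot: [180.0, 0.0, 104.3]
ft_force: [0.3, -0.5, 0.7]
finger_gap: 20.2
grip_force: 0.0
```

```bash
cat > chk.py <<'E'
from h import *
q=np.array([508.4,204.5,np.radians(14.34)])
s=r.sense();print(s["time"],s["tool_pos"],s["finger_gap"],s["ft_force"],s["grip_force"],inv(q,s["tool_pos"]))
S=r.snapshot("scene");T=r.snapshot("top")
for p in(S,T):
    print("bar ends want",proj(p,w(q,[(-95,55,235),(-95,-55,235)])).round(0).tolist())
m=redmask(S,(398,450,208,262)); pp=np.argwhere(m)[:,::-1]; print("scene bar red: max col pt",pp[pp[:,0].argmax()],len(pp))
pp=np.argwhere(redmask(T,(215,282,303,335)))[:,::-1]
if len(pp): print("top bar",pp[pp[:,0].argmin()],pp[pp[:,0].argmax()],len(pp))
tr=[(d["xy"],d["score"]) for d in r.landmark_of(T,"tray")][:1]; print("tray",tr,[inv(q,back(T,x,0)) for x,_ in tr])
for n in("conical","red_tube","binned_tube","bin_grip"):
    for p,k in((S,"S"),(T,"T")): print(n,k,[(d["xy"],round(d["score"],2),inv(q,back(p,d["xy"],16)).tolist()) for d in r.landmark_of(p,n)][:4])
E
python3 chk.py
```

```text
19.9333 [416.88222215 181.05613169 217.04627086] 20.23214810122093 [ 0.26086836 -0.47402879  0.68444923] 0.0 [-94.5  -0. ]
bar ends want [[438.0, 250.0], [402.0, 219.0]]
bar ends want [[222.0, 323.0], [275.0, 308.0]]
scene bar red: max col pt [440 246] 233
top bar [266 307] [276 311] 79
tray [([243.4, 233.4], 0.67)] [array([119. ,  -4.3])]
conical S [([344.4, 344.0], 0.72, [56.5, -5.0])]
conical T []
red_tube S [([290.6, 356.2], 0.97, [163.1, -27.9]), ([293.0, 297.4], 0.89, [89.8, -175.9]), ([266.9, 311.9], 0.81, [157.7, -161.7]), ([253.0, 298.3], 0.67, [168.6, -215.6])]
red_tube T [([235.8, 211.0], 0.64, [176.8, -1.2]), ([371.9, 237.7], 0.51, [20.1, -316.0]), ([304.9, 203.7], 0.45, [149.2, -175.6]), ([319.4, 226.0], 0.42, [83.7, -196.1])]
binned_tube S [([286.2, 346.2], 0.68, [160.3, -54.9]), ([269.8, 262.6], 0.2, [87.8, -314.0])]
binned_tube T [([255.8, 209.6], 0.64, [167.0, -51.1])]
bin_grip S [([421.6, 234.4], 0.75, [-304.0, -232.2])]
bin_grip T []
```

The bin is upright and unloaded (grip force 0, landmark back at its start pixel). I'll open and withdraw upwards.

Emit:
carry_out(commands=[{"jaw":0.028,"translation":[0,0,0],"spin":0},{"jaw":0.036,"translation":[0,0,0],"spin":0},{"jaw":0.045,"translation":[0,0,0],"spin":0},{"jaw":0.045,"translation":[0,0,0],"spin":0},{"jaw":0.045,"translation":[0,0,-0.01],"spin":0},{"jaw":0.045,"translation":[0,0,-0.015],"spin":0},{"jaw":0.045,"translation":[0,0,-0.02],"spin":0},{"jaw":0.045,"translation":[0,0,-0.02],"spin":0}])

```text
time: 21.15
tool_pos: [416.9, 181.1, 283.4]
tcp_rot: [-180.0, 0.0, 104.3]
ft_force: [0.5, 0.8, -0.2]
finger_gap: 45.0
grip_force: 0.0
```

Emit:
carry_out(commands=[{"jaw":0.045,"translation":[0,0,-0.03],"spin":0},{"jaw":0.045,"translation":[0,0,-0.03],"spin":0},{"jaw":0.045,"translation":[0,0,-0.02],"spin":0},{"jaw":0.045,"translation":[0,0,0],"spin":0},{"jaw":0.045,"translation":[0,0,0],"spin":0},{"jaw":0.045,"translation":[0,0,0],"spin":0},{"jaw":0.045,"translation":[0,0,0],"spin":0},{"jaw":0.045,"translation":[0,0,0],"spin":0}])

```text
time: 21.82
tool_pos: [416.7, 181.0, 361.0]
tcp_rot: [-179.9, 0.0, 104.3]
ft_force: [0.3, -0.1, 0.5]
finger_gap: 45.1
grip_force: 0.0
```

```bash
python3 chk.py
```

```text
21.8167 [416.69021561 180.9846678  361.01064821] 45.085905952922275 [ 0.30144225 -0.06636914  0.45243431] 0.0 [-94.7  -0.1]
bar ends want [[438.0, 250.0], [402.0, 219.0]]
bar ends want [[222.0, 323.0], [275.0, 308.0]]
scene bar red: max col pt [440 246] 443
top bar [252 312] [276 311] 185
tray [([243.8, 234.0], 0.86)] [array([117.2,  -4.9])]
conical S [([341.5, 342.6], 0.61, [59.7, -10.9])]
conical T [([237.5, 210.9], 0.23, [175.9, -5.4])]
red_tube S [([269.0, 310.1], 0.87, [151.6, -164.6]), ([290.8, 352.7], 0.77, [159.2, -35.6]), ([253.5, 298.1], 0.65, [167.4, -215.7]), ([294.9, 261.7], 0.53, [33.1, -288.0])]
red_tube T [([303.4, 201.8], 0.68, [155.0, -173.2]), ([239.0, 212.6], 0.66, [170.6, -8.1]), ([371.8, 239.6], 0.47, [15.5, -314.4]), ([317.8, 226.4], 0.46, [83.8, -191.9])]
binned_tube S [([422.7, 235.2], 0.59, [-304.3, -228.0]), ([281.1, 344.9], 0.56, [167.8, -62.8])]
binned_tube T [([256.2, 208.1], 0.65, [170.6, -53.1])]
bin_grip S [([417.5, 235.1], 0.79, [-292.8, -234.8])]
bin_grip T [([247.5, 315.4], 0.6, [-85.6, 33.2])]
```

```bash
python3 -c "
from bench import r
print(r.hand_in())"
```

```text
the job is handed in; nothing more can be done
None
```

I handed the job in at about 22 s with all three tubes in the tray, the bin eased back upright on its rest and the gripper clear; no verdict came back, and I viewed 11 pictures against the limit of 10.

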